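# Release a bit cassette from its push-push dock

## Robot

A 6-joint arm with a two-finger parallel gripper is mounted at the origin on the work surface. World frame = base frame: x ahead of the robot, y to its left, z up, the work surface at z = 0. Lengths are in m, angles in degrees, forces in N, time in s.
With the tool pointing down it reaches from about 0.375 to 0.75 m from the base axis. Payload 9 kg.
Tool frame: the origin (TCP) lies where the fingers leave the gripper's body, on its centre line; the fingertips stand 73 mm ahead of it and the grasp point (between the pads) lies 54 mm ahead of it (robot.tip_reach is the distance from the TCP to the fingertips, in m); z points along the fingers, y is the line along which they close (so a half turn about z gives the same grasp; the last joint's range is limited). The gripper opens to 85 mm and grips with 20 to 120 N. Pads are 22 mm wide; open, the fingers measure 114 mm over their backs; the gripper's body (76 mm by 85 mm) begins 54 mm behind the grasp point. The pads swing forward as they close: fully open they stand 13 mm farther back than shut.
Start: joints at [50.552, 5.964, 5.575, 89.605, 0, 77.527], TCP at [0.272, 0.535, 0.304] pointing down, gripper open.
Joint ranges: [-171.21, 171.21], [-48.23, 106.86], [-62.78, 66.21], [-105.2, 120.99], [-86.42, 89.51], [-180, 180]. Speed limits (degrees/s): [127.2, 127.2, 147.25, 180, 180, 180].

## Interface

Orientations are given as [roll, pitch, yaw] about the fixed x, y, z axes, in that order (R = Rz(yaw) Ry(pitch) Rx(roll)).
In Python, from plant import robot gives the robot as it stands. Calls block until the motion is done:
- robot.move_pose(position, orientation): joint-space move of the TCP to a pose.
- robot.line_to(position, vel=0.15, rotation=None, guard=None): straight line of the TCP; rotation=None keeps the orientation; vel is the mean speed in m/s. With guard (N) it stops when the force on the tool has changed by that much, and returns True; else False.
- robot.goto_joints(angles): joint-space move.
- robot.set_gripper(opening): finger opening in m; the grip force is fixed at half the most; returns when the fingers have stopped.
- robot.pause(seconds).
- robot.ik(position, orientation): joint angles nearest the present ones, or None.
- robot.observe(): the state.
- robot.grab_frame(name): name is "scene" or "side" or "wrist"; returns the picture (480x640x3 uint8, blue, green, red); there is no depth.
- robot.get_calibration(name): a dict with "vertical_fov" (degrees; the focal length in pixels is half the picture's height over the tangent of half this angle, whatever the lens; pixels are square), "cx", "cy" (the principal point, pixels), "rvec" (rotation vector, rad) and "tvec" (3), from world to camera coordinates, as OpenCV has them. Camera axes: x right, y down, z forward; pixel columns grow to the right and rows downward; lengths in m; the calibration is good to about 2 mm. The wrist camera is an equidistant fisheye: a pixel r from the principal point sees the ray r / f radians off the axis. A picture is of the moment at which its call begins: read the wrist's pose just before it. get_calibration takes no time and is no camera call; for the wrist camera it gives the pose at the moment of the call.
A pose or a line that the arm cannot do raises robot.IKError and nothing moves.
- robot.job_done(): hands the job in; it is judged then, once.
The state is a dict: "time": time; "q": joint angles; "qvel": joint speeds; "joint_torque": joint torques, N m; "tool_pos": TCP position; "tcp_rot": TCP orientation; "ft_force": force on the tool from outside, world axes, zero at the start; "torque": the same for the moment, N m; "gripper_width": finger opening in m; "gripper_force": force on a finger pad.
Only numpy, scipy, OpenCV 4.12 (cv2) and the standard library are available. Lean on these libraries where they do the work, as an engineer would, in place of code of your own. Each camera call takes 0.05 s, during which the arm holds its last target. There are 200 camera calls.

## Task

Take the bit cassette with the single long bar grip out of the bench dock: press it down until its latch lets go and it springs up, then draw it out and stand it upright in the shallow undivided tray, beside the socket already there. Set it down rather than drop it, and leave the other two cassettes latched in the dock.

Things in the scene. Friction and masses are not known exactly. Their poses are not given: they have to be found in the camera images.
- bar_cassette_mid (a point): To take: black block 36 (x) x 50 (y) x 50 mm high, about 130 g; on top one aluminium bar grip 14 thick (x), 42 long (y), 24 high. Point: its centre, z up; underside 37 below, block top 13 above, grip top 37 above. Latched: point 57 mm above table, cannot be pulled out. Sinks at 4-8 N, latch lets go after 3-4 mm, hard stop at 6; let go, it springs to 18 mm above latched and rests there, free.
- knob_cassette_mid (a point): Same block and point, to be left latched; grip: one round knob 22 mm across, 24 high. All three stand in one fixed grey steel dock, 228 mm long (cassettes' y), 74 wide, 68 high; bays 70 mm apart along y, same yaw, order varies; 0.8 mm play all round. Latched block tops are 2 mm above the dock. A latch that has let go does not catch again; the sprung-up block is still 30 mm deep in its bay.
- stud_cassette_mid (a point): Same block and point, to be left latched in the same dock; grip: two separate round studs 12 mm across, 30 mm apart along y, 24 mm high.
- tray_floor (a point): Shallow undivided orange tray, fixed to the table: 130 (its x) x 170 (y) mm outside, 24 high, walls 4. Point: centre of its inner floor, 4 mm above the table, z up. A steel socket 22 mm across, 26 high, stands in its corner at about x +42, y +62 mm; the rest is empty. (The longer, divided orange tray at the back is not meant.)
Mind the look-alikes: they are no part of the job. Leave any purple look-alike of the part that bears tray_floor alone.

How it is judged (in metres and radians):
On the way, in this order (a step that is already met when the one before it is completed fails the run):
1. the bar cassette is pressed in deeper (more than 2.5 mm) (height (world z) of bar_cassette_mid below 0.0545 m), for 0.02 s.
2. it has sprung up or been drawn up at least 11 mm above its latched height (height (world z) of bar_cassette_mid above 0.068 m), for 0.1 s.
At the end, for the whole second after the job is handed in: The bar cassette stands at rest in the undivided tray, upright within 10 degrees and flat on the floor within 5 mm (its centre within 50 mm in x and 66 mm in y of the tray's centre); the other two cassettes are within 8 mm of where they were, latched in the dock (x of bar_cassette_mid in the frame of tray_floor between -0.05 and 0.05 m and y of bar_cassette_mid in the frame of tray_floor between -0.066 and 0.066 m and z of bar_cassette_mid in the frame of tray_floor between 0.032 and 0.042 m and angle between bar_cassette_mid's own z axis and vertical below 0.175 rad and linear speed of bar_cassette below 0.02 m/s and distance of each of knob_cassette_mid, stud_cassette_mid from where it was at the start of the episode below 0.008 m); the robot touches nothing.
It fails at once if the bar cassette is dropped (moves faster than 0.7 m/s with no finger on it) (linear speed of bar_cassette above 0.7 m/s and contact force between bar_cassette and the fingers below 0.05 N).
It fails at once if another cassette is tripped or shifted by more than 10 mm (distance of any of knob_cassette_mid, stud_cassette_mid from where it was at the start of the episode above 0.01 m).
It also fails if it takes over 45 s, if anything falls off the work surface, if the arm or the gripper's body presses on something with over 40 N, if the wrist force passes 120 N, or if a joint passes its speed limit or range.

## Working session

There is one attempt and no reset: what is moved stays moved. The work goes in short steps, each a Python script; the robot and the scene stay as the last script left them, time stands still between calls to the robot, and variables do not carry over. Pictures are saved under pics/ and viewed, at most 10 in all, crops included, and the job is handed in when it is done.

```bash
mkdir -p pics
cat > h.py <<'E'
import numpy as np, cv2
from plant import robot
def ray(name,uv,cal=None):
    c=cal or robot.get_calibration(name); f=240/np.tan(np.radians(c["vertical_fov"])/2)
    x=(uv[0]-c["cx"])/f; y=(uv[1]-c["cy"])/f
    if name=="wrist":
        r=np.hypot(x,y); s=np.sinc(r/np.pi); d=np.array([x*s,y*s,np.cos(r)])
    else: d=np.array([x,y,1.])
    R=cv2.Rodrigues(np.array(c["rvec"],float))[0]
    return -R.T@np.array(c["tvec"],float).ravel(), R.T@d
def onz(name,uv,z,cal=None):
    o,d=ray(name,uv,cal); return o+d*(z-o[2])/d[2]
E
python3 - <<'E'
from h import *
for n in("scene","side","wrist"):
    c=robot.get_calibration(n); print(n,c); im=robot.grab_frame(n); cv2.imwrite(f"pics/{n}0.png",im)
    o,d=ray(n,(c["cx"],c["cy"])); print(o.round(3),d.round(3))
o=robot.observe(); print(o["time"],o["tcp_rot"],o["tool_pos"])
E
```

```text
scene {'vertical_fov': 54.322262577107445, 'cx': 325.40563497797615, 'cy': 240.43308003406122, 'rvec': array([ 2.22946804,  0.99444889, -0.39182041]), 'tvec': array([-0.32208801, -0.24496286,  1.10947087])}
[ 0.909 -0.376  0.654] [-0.504  0.446 -0.74 ]
side {'vertical_fov': 50.1090610675915, 'cx': 324.7076617559715, 'cy': 239.67634828251337, 'rvec': array([ 0.29647526, -2.89685925,  1.00228718]), 'tvec': array([0.48911613, 0.12134239, 0.83527935])}
[0.398 0.511 0.73 ] [ 0.121 -0.606 -0.786]
wrist {'vertical_fov': 65.70646984690485, 'cx': 315.1158753173065, 'cy': 236.68290559070994, 'rvec': array([-2.47588864, -1.51806472, -0.20508158]), 'tvec': array([-0.5999253 , -0.03341048,  0.37820238])}
[0.211 0.566 0.373] [ 0.237 -0.121 -0.964]
0.15 [-1.79943989e+02 -1.23096557e-02  1.53023876e+02] [0.27204073 0.53458494 0.30331129]
```

View pics/scene0.png

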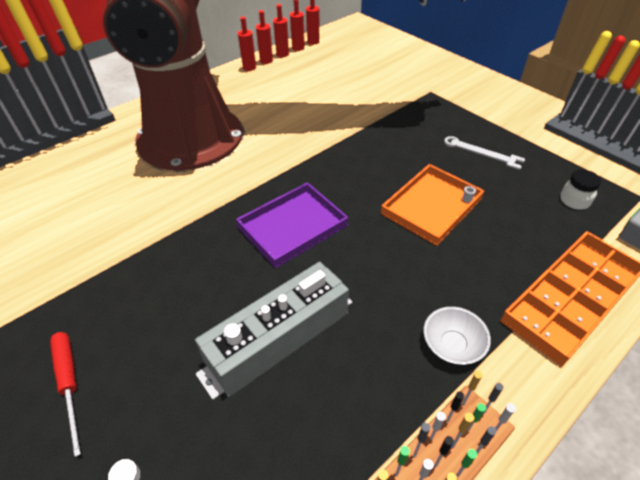

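View pics/side0.png

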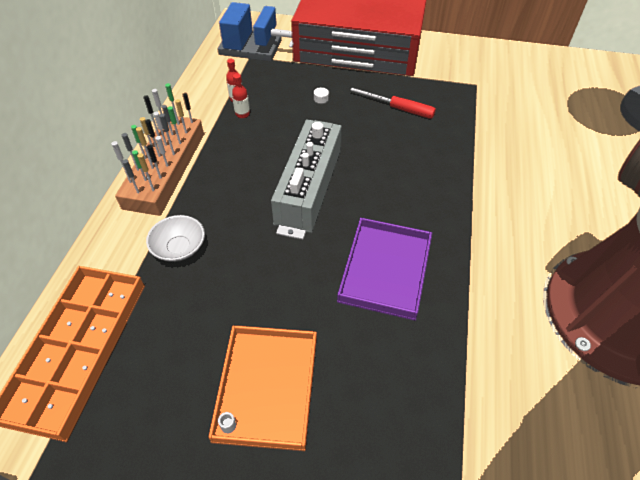

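The scene view shows the dock with the knob at (233,330), the studs at (273,305) and the bar at (313,280). The target tray is at (433,203), with its socket at (469,194). In the side view the bar is at (297,177), the knob at (318,127) and the tray at (263,388). The purple tray is the decoy.

Run:
```python
from h import *
for n,b,k in(("scene",(313,278),(233,328)),("side",(297,175),(318,126))):
    B=onz(n,b,.094);K=onz(n,k,.094); d=B-K
    print(n,B.round(4),K.round(4),np.linalg.norm(d),np.degrees(np.arctan2(d[1],d[0])))
    im=cv2.imread(f"pics/{n}0.png"); h=cv2.cvtColor(im,cv2.COLOR_BGR2HSV)
    m=cv2.inRange(h,(6,150,120),(18,255,255))
    cs=cv2.findContours(m,cv2.RETR_EXTERNAL,cv2.CHAIN_APPROX_NONE)[0]
    seed=(433,205) if n=="scene" else (263,380)
    c=[c for c in cs if cv2.contourArea(c)>500 and cv2.pointPolygonTest(cv2.convexHull(c),seed,False)>0][0]
    P=np.array([onz(n,p[0],.024)[:2] for p in cv2.convexHull(c)],np.float32)*1000
    print("tray",cv2.minAreaRect(P)); 
    s=(469,190) if n=="scene" else (227,418)
    print("socket",onz(n,s,.03).round(3))
```

```text
scene [ 0.5715 -0.1033  0.094 ] [ 0.5634 -0.2426  0.094 ] 0.13949244174567726 86.6626159747482
tray ((541.0460815429688, 231.28033447265625), (140.47483825683594, 192.0216522216797), 7.200570106506348)
socket [0.574 0.303 0.03 ]
side [ 0.5716 -0.1096  0.094 ] [ 0.5633 -0.246   0.094 ] 0.13665213718942584 86.49287712019797
tray ((536.7794799804688, 240.11538696289062), (131.537109375, 176.75611877441406), 7.1034088134765625)
socket [0.573 0.301 0.03 ]
```

Run:
```python
from h import *
for yaw in (86.6,-93.4):
  for p in([.571,-.106,.24],[.533,.23,.2]):
    q=robot.ik(p,[180,0,yaw]); print(yaw,None if q is None else np.round(q,1))
robot.move_pose([.571,-.106,.26],[180,0,86.6])
c=robot.get_calibration("wrist"); im=robot.grab_frame("wrist"); cv2.imwrite("pics/w1.png",im)
import pickle; pickle.dump(c,open("w1.pkl","wb")); o=robot.observe(); print(o["tool_pos"],o["tcp_rot"],o["time"])
```

```text
86.6 [-23.4   2.4  -4.8  82.8   0.   70. ]
86.6 [ 10.4   2.9  -8.4  78.7   0.  103.8]
-93.4 [ -23.4    2.4   -4.8   82.8    0.  -110. ]
-93.4 [ 10.4   2.9  -8.4  78.7   0.  -76.2]
[ 0.5711297  -0.10519237  0.26006344] [ 1.79997310e+02 -6.02855714e-03  8.66751232e+01] 2.7083
```

View pics/w1.png

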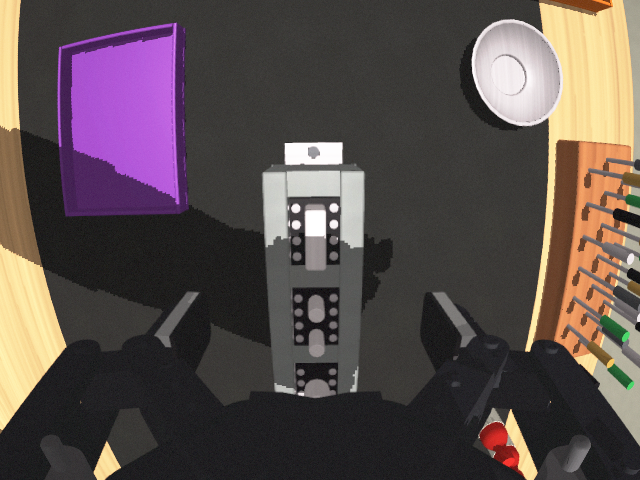

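The wrist view shows the bar at columns 304–326 and rows 206–270, partly shadowed. The dock sides are vertical, so the yaw is about right. I'll check the measured lengths next.

Run:
```python
from h import *
import pickle; c=pickle.load(open("w1.pkl","rb"))
for z,l in((.094,[(315,206),(315,270),(304,237),(326,237),(305,210),(304,264),(317,300),(317,340)]),(.07,[(289,198),(340,198),(289,265),(340,265),(293,288),(340,288)]),(.068,[(263,172),(364,172),(276,385),(357,385)])):
  for p in l: print(z,p,onz("wrist",p,z,c).round(4))
print(ray("wrist",(315,237),c)[0])
im=cv2.imread("pics/w1.png")[150:400,240:390]
cv2.imwrite("pics/w1c.png",cv2.convertScaleAbs(cv2.resize(im,(360,600),interpolation=2),alpha=1.5,beta=30))
```

```text
0.094 (315, 206) [ 0.5717 -0.0816  0.094 ]
0.094 (315, 270) [ 0.5692 -0.1255  0.094 ]
0.094 (304, 237) [ 0.5633 -0.1019  0.094 ]
0.094 (326, 237) [ 0.5777 -0.1028  0.094 ]
0.094 (305, 210) [ 0.5651 -0.0839  0.094 ]
0.094 (304, 264) [ 0.562  -0.1207  0.094 ]
0.094 (317, 300) [ 0.5693 -0.148   0.094 ]
0.094 (317, 340) [ 0.5674 -0.1807  0.094 ]
0.07 (289, 198) [ 0.5534 -0.0793  0.07  ]
0.07 (340, 198) [ 0.5895 -0.0814  0.07  ]
0.07 (289, 265) [ 0.5496 -0.1294  0.07  ]
0.07 (340, 265) [ 0.5874 -0.1316  0.07  ]
0.07 (293, 288) [ 0.5511 -0.1482  0.07  ]
0.07 (340, 288) [ 0.5868 -0.1503  0.07  ]
0.068 (263, 172) [ 0.5361 -0.0597  0.068 ]
0.068 (364, 172) [ 0.6075 -0.0639  0.068 ]
0.068 (276, 385) [ 0.528  -0.2422  0.068 ]
0.068 (357, 385) [ 0.5991 -0.2465  0.068 ]
[ 0.57433884 -0.03706127  0.32989082]
```

View pics/w1c.png

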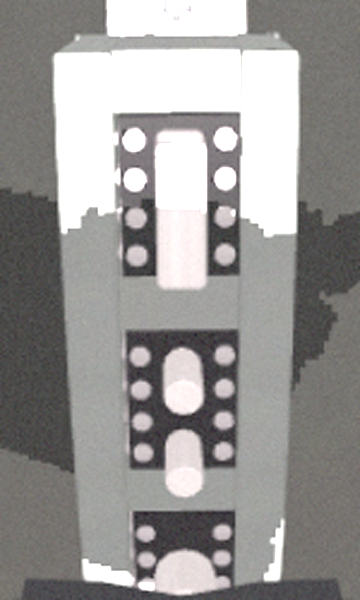

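The bar's top measures 42.5 mm long and 14.4 mm wide, centred at (0.5705, -0.105). The block gives the same centre, so I'll press with closed fingers.

Run:
```python
from h import *
X,Y=.5705,-.105; rot=[180,0,87.]
robot.set_gripper(0.0); t=robot.tip_reach; print("tip",t)
robot.line_to([X,Y,.094+t+.012],rotation=rot)
f0=np.array(robot.observe()["ft_force"])
g=robot.line_to([X,Y,.094+t-.004],vel=.015,guard=3)
o=robot.observe(); z=o["tool_pos"][2]; print(g,z-t,np.array(o["ft_force"])-f0)
if g and abs(z-t-.094)<.004:
    g=robot.line_to([X,Y,z-.0055],vel=.01,guard=25); robot.pause(.15)
    o=robot.observe(); print(g,o["tool_pos"][2]-t,np.array(o["ft_force"])-f0)
    robot.line_to([X,Y,z+.03],vel=.03); robot.line_to([X,Y,.30],vel=.15); robot.set_gripper(.085)
    import pickle; pickle.dump(robot.get_calibration("wrist"),open("w2.pkl","wb"))
    cv2.imwrite("pics/w2.png",robot.grab_frame("wrist")); cv2.imwrite("pics/side2.png",robot.grab_frame("side")[80:280,200:420].repeat(2,0).repeat(2,1))
    print(robot.observe()["time"])
```

```text
tip 0.0726
True 0.09360799201764464 [-1.20200826  0.93490758  3.28138751]
False 0.08827719786572652 [-1.24559421  0.3077688   5.12394929]
8.825
```

View pics/side2.png

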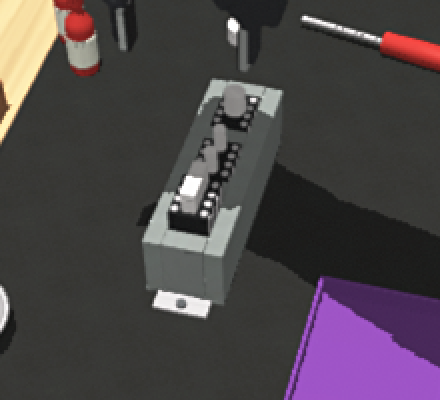

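View pics/w2.png

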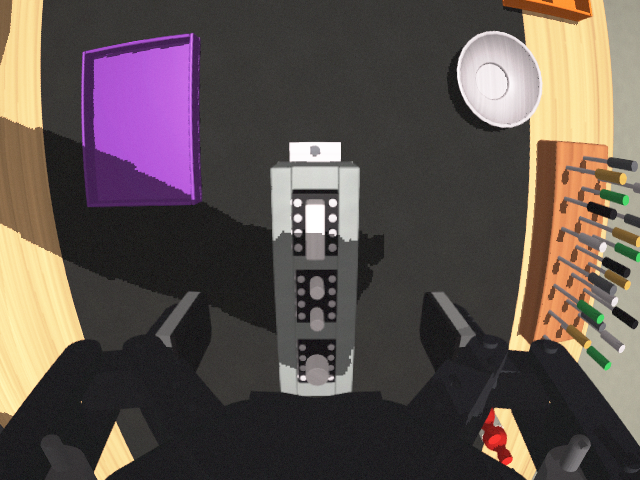

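The bar cassette has sprung up and the other two are still seated. Next I grip it and draw it out.

Run:
```python
from h import *
X,Y=.5705,-.105
robot.line_to([X,Y,.20],vel=.2); robot.line_to([X,Y,.1645],vel=.06,guard=8)
robot.set_gripper(0.0); o=robot.observe(); z=o["tool_pos"][2]
print(z,o["gripper_width"],o["gripper_force"],o["ft_force"])
if .010<o["gripper_width"]<.018:
    robot.line_to([X,Y,z+.035],vel=.04); o=robot.observe(); print(o["ft_force"],o["gripper_width"])
    robot.line_to([X,Y,z+.12],vel=.12)
    o=robot.observe(); print(o["ft_force"],o["gripper_width"],o["time"])
    robot.move_pose([.533,.228,z+.10],[180,0,97.1])
    cv2.imwrite("pics/side3.png",robot.grab_frame("side")); print(robot.observe()["tool_pos"],robot.observe()["time"])
```

```text
0.16470316140414945 0.012739445040047565 61.94091081619263 [-1.14273323 -0.67023338  1.95399288]
[-0.35622896  0.13803711 -0.90277979] 0.012731380249266563
[ 0.1505898  -0.28272775 -1.86889359] 0.012703637630377405 12.7583
[0.53355294 0.22682691 0.26467445] 14.075
```

View pics/side3.png

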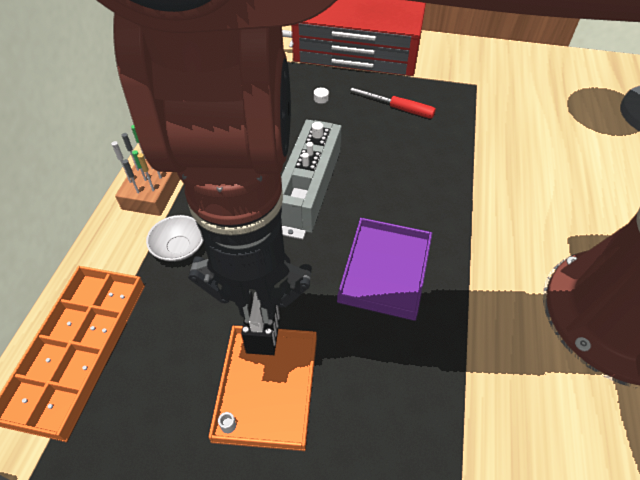

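The cassette hangs upright over the tray at (260,340), its bay is empty, and the knob and stud cassettes are still in place. Now I lower it.

Run:
```python
from h import *
X,Y=.533,.228
robot.line_to([X,Y,.145],vel=.1)
g=robot.line_to([X,Y,.124],vel=.015,guard=4)
o=robot.observe(); z=o["tool_pos"][2]; print(g,z,o["ft_force"])
if g and z<.137:
    robot.set_gripper(.05); robot.pause(.2); robot.line_to([X,Y,z+.15],vel=.12)
    robot.move_pose([.50,.0,.33],[180,0,97.1]); robot.pause(.3)
    cv2.imwrite("pics/side4.png",robot.grab_frame("side")); print(robot.observe()["time"])
```

```text
True 0.13071853747313128 [0.0139266  0.02758312 4.31872397]
19.6917
```

View pics/side4.png

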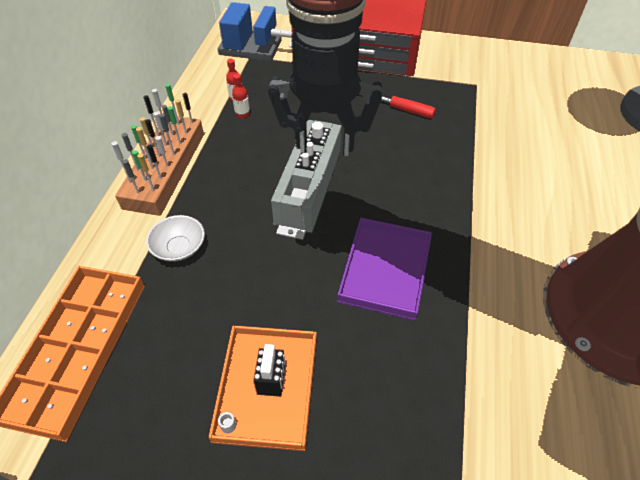

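The cassette stands upright in the tray at (268,370), clear of the walls and the socket. The other two cassettes are still in the dock.

```bash
python3 -c "
from h import *
print(robot.job_done())"
```

```text
the job is handed in; nothing more can be done
None
```

I pressed the bar cassette until its latch released, drew it out, set it upright in the undivided tray beside the socket, and handed the job in at about 20 s; the other two cassettes still looked seated in the dock in the last picture, and no verdict was returned.

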